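# Move the clipped bean sample to the serving stand

## Task

The bean sample slide is clipped in the grey stand and belongs in the red one now. Swing the grey stand's spring clip round its screw well clear of the slide and leave it clear, then lay the slide gently, without letting it fall, flat and fully home between the red stand's corner stops. Last, swing the red stand's clip all the way round onto the slide's end so that it presses it down, leaving the other things on the counter where they are.

Things in the scene. Friction and masses are not known exactly. Their poses are not given: they have to be found in the camera images.
- slide: bean sample slide: flat white plastic plate 120 mm (x) by 46 mm (y) by 16 mm thick, about 150 g, with a window of brown coffee beans in the middle of its top. Origin at the centre of its underside; z up. It lies in the grey stand at first, under the grey clip's toe. Can be picked from above across its 46 mm width, at the middle of its length. Both ends are alike.
- grey_stand: fixed flat grey plate, 20 mm high, 160 mm in x (-80 to 80) by 120 mm in y (-80 to 40 mm), with a black-marked bay on top. Origin on the counter under the bay's centre; x along the bay, y across it, away from the clip's pivot screw, which stands at x = 42, y = -60 mm; z up.
- grey_bay (a point): centre of the grey stand's bay floor, 20 mm above the counter; axes as grey_stand. Four dark steel L-shaped corner stops, 5 mm high, stand round the bay, 127 mm (x) by 53 mm (y) between them, so the slide has 3.5 mm to spare on every side. Between the corners the sides are open (room for fingers).
- grey_clip (a joint): swing of the grey stand's spring clip about its upright screw, rad, counter-clockwise from above. 0: it points along the stand's +x, clear of the bay; 1.57 (end stop): along +y, square across the bay's +x end. It meets a slide at about 1.0. Light friction (0.07 N m): it stays where left. It starts on the slide, at 1.45 to 1.57.
- grey_leaf: the grey stand's clip arm: steel strip 102 x 16 x 3 mm. Origin on the pivot axis at its underside, 38 mm above the counter (41 on the slide); x along the arm. A toe 5 mm deep under it, 58 to 74 mm from the pivot, has a slanted lead-in on its +y side that rides up onto the slide; a spring then presses it down with about 5 N (600 N/m, lifts 12 mm at most).
- grey_post (a point): grip point on the upright round black thumb post at the free end of the grey stand's clip: post 16 mm in diameter, 37 mm tall, 84 mm from the pivot axis. The point is on the post's axis, 14 mm below its top and 23 mm above its foot, 64 mm above the counter (67 mm when the toe is on the slide). Axes as grey_leaf.
- red_stand: fixed flat red plate, 20 mm high, 160 mm in x (-80 to 80) by 120 mm in y (-80 to 40 mm), with a black-marked bay on top. Origin on the counter under the bay's centre; x along the bay, y across it, away from the clip's pivot screw, which stands at x = 42, y = -60 mm; z up.
- red_bay (a point): centre of the red stand's bay floor, 20 mm above the counter; axes as red_stand. Four dark steel L-shaped corner stops, 5 mm high, stand round the bay, 127 mm (x) by 53 mm (y) between them, so the slide has 3.5 mm to spare on every side. Between the corners the sides are open (room for fingers).
- red_clip (a joint): swing of the red stand's spring clip about its upright screw, rad, counter-clockwise from above. 0: it points along the stand's +x, clear of the bay; 1.57 (end stop): along +y, square across the bay's +x end. It meets a slide at about 1.0. Light friction (0.07 N m): it stays where left. It starts clear, at 0 to 0.4.
- red_leaf: the red stand's clip arm: steel strip 102 x 16 x 3 mm. Origin on the pivot axis at its underside, 38 mm above the counter (41 on the slide); x along the arm. A toe 5 mm deep under it, 58 to 74 mm from the pivot, has a slanted lead-in on its +y side that rides up onto the slide; a spring then presses it down with about 5 N (600 N/m, lifts 12 mm at most).
- red_post (a point): grip point on the upright round black thumb post at the free end of the red stand's clip: post 16 mm in diameter, 37 mm tall, 84 mm from the pivot axis. The point is on the post's axis, 14 mm below its top and 23 mm above its foot, 64 mm above the counter (67 mm when the toe is on the slide). Axes as red_leaf.
- tamper: brass coffee tamper, 58 mm in diameter, 86 mm tall, standing on the counter; origin at the centre of its underside. Not to be disturbed.
- cup: red cup, 84 mm in diameter, 100 mm tall, standing on the counter; origin at the centre of its underside. Not to be disturbed.
- glass: amber glass, 68 mm in diameter, 85 mm tall, standing on the counter; origin at the centre of its underside. Not to be disturbed.
- pitcher: steel milk pitcher with a handle, 90 mm in diameter, 100 mm tall, standing on the counter; origin at the centre of its underside. Not to be disturbed.

How it is judged:
On the way, in this order (a step that is already met when the one before it is completed fails the run):
1. the grey clip is swung well clear (below 0.7 rad) while the slide still lies home in the grey stand (value of joint grey_clip below 0.7 rad and x of slide in the frame of grey_bay between -0.007 and 0.007 m and y of slide in the frame of grey_bay between -0.007 and 0.007 m and z of slide in the frame of grey_bay below 0.003 m and angle between slide's own z axis and vertical below 0.05 rad and angle between the x axis of slide and the x axis of grey_bay, either way round below 0.09 rad), for 0.1 s.
2. the slide lies flat and home in the red stand, let go and at rest, the red clip still off it (x of slide in the frame of red_bay between -0.007 and 0.007 m and y of slide in the frame of red_bay between -0.007 and 0.007 m and z of slide in the frame of red_bay below 0.003 m and angle between slide's own z axis and vertical below 0.05 rad and angle between the x axis of slide and the x axis of red_bay, either way round below 0.09 rad and contact force between each of the fingers, red_leaf and slide below 0.1 N and linear speed of slide below 0.03 m/s), for 0.2 s.
3. the red clip is swung onto the slide's end and presses on it (value of joint red_clip above 1.4 rad and contact force between red_leaf and slide above 2 N and x of slide in the frame of red_bay between -0.007 and 0.007 m and y of slide in the frame of red_bay between -0.007 and 0.007 m and z of slide in the frame of red_bay below 0.003 m and angle between slide's own z axis and vertical below 0.05 rad and angle between the x axis of slide and the x axis of red_bay, either way round below 0.09 rad), for 0.2 s.
At the end, for the whole second after the job is handed in: Slide at rest and let go in the red bay: within 7 mm of its centre in x and y, under 3 mm off its floor, tilt under 0.05 rad, within 0.09 rad of its direction (either way round); red clip past 1.4 rad, pressing the slide with over 2 N; grey clip below 0.7 rad (all of step 3 and value of joint grey_clip below 0.7 rad and linear speed of slide below 0.02 m/s and contact force between the fingers and slide below 0.1 N); the robot touches nothing.
It fails at once if the tamper is moved by more than 30 mm (distance of tamper from where it was at the start of the episode above 0.03 m).
It fails at once if the cup is moved by more than 30 mm (distance of cup from where it was at the start of the episode above 0.03 m).
It fails at once if the glass is moved by more than 30 mm (distance of glass from where it was at the start of the episode above 0.03 m).
It fails at once if the pitcher is moved by more than 30 mm (distance of pitcher from where it was at the start of the episode above 0.03 m).
It fails at once if the slide falls (faster than 0.6 m/s out of the fingers) instead of being laid down (linear speed of slide above 0.6 m/s and contact force between the fingers and slide below 0.05 N).
It also fails if it takes over 72 s, if anything falls off the work surface, if the arm or the gripper's body presses on something with over 40 N, if the wrist force passes 120 N, or if a joint passes its speed limit or range.

## Robot

A 6-joint arm with a two-finger parallel gripper is mounted at the origin on the work surface. World frame = base frame: x ahead of the robot, y to its left, z up, the work surface at z = 0. Lengths are in m, angles in rad, forces in N, time in s.
With the tool pointing down it reaches from about 0.3 to 0.85 m from the base axis. Payload 5.4 kg.
Tool frame: the origin (TCP) lies midway between the tips of the shut fingers; the grasp point (between the pads) lies 19 mm behind it; z points along the fingers, y is the direction in which the jaws open and shut (so a half turn about z gives the same grasp; the last joint's range is limited). The gripper opens to 85 mm and grips with 20 to 120 N. Pads are 22 mm wide; open, the fingers measure 114 mm over their backs; the gripper's body (76 mm by 85 mm) begins 54 mm behind the grasp point. The pads swing forward as they close: fully open they stand 13 mm farther back than shut.
Start: joints at [-1.426, 0.158, 1.597, -0, 1.386, -0.21], TCP at [0.2, -0.539, 0.231] pointing down, gripper open.
Joint ranges: [-2.91, 2.91], [-0.94, 2.29], [0.18, 2.7], [-1.29, 4.43], [0.17, 2.64], [-3, 3]. Speed limits (rad/s): [2.57, 2.57, 3.14, 3.14, 3.14, 3.14].

## Interface

Orientations are given as a rotation vector (axis times angle).
In Python, from plant import state, read_camera, get_calibration, job_done gives the robot as it stands.
- The arm moves only by the shell command python3 -m inch 'ROWS'. ROWS is JSON, a list of rows, each a list of 3 entries, a list of its own where there are three numbers: the turn, a rotation vector about the tool's x, y, z each as a share of 0.08 rad, from -1 to 1, then the shift along the tool's x, y, z each as a share of 0.02 m, from -1 to 1, then the finger opening in mm, from 0 to 85.4. In form: [[[wx, wy, wz], [dx, dy, dz], fingers], ...]. A call has exactly 5 rows; each row shifts and turns the commanded pose from where the row before left it, along the tool's axes as they then stand; what a row does not reach is not made up. A row lasts 1/12 s, in which the tool goes at most 41.7 mm and 7.16 degrees, less where a joint would pass 70% of its speed; a pose out of reach is approached as far as the arm can. A call with a number of a shift or a turn outside -1 to 1 is refused whole. A call with a gripper value outside its range is refused whole. The fingers move at their own pace and stop on an object; the grip force is fixed at half the most. Time passes only in rows, so rows that do not move let the fingers close, or fill a call up. It gives the time, the measured TCP pose, the force and the opening at its end, in the units of the state.
- state(): the state, without advancing time (a new reading comes with each control period).
- read_camera(name): name is "scene" or "top" or "wrist"; returns (picture, depth): 384x512x3 uint8, red, green, blue; 384x512 float32, m along the optical axis (not along the pixel's ray), 0 where there is no reading.
- get_calibration(name): a dict with "camera_matrix" (3x3 intrinsics, pixels), "dist" ([k1, k2, p1, p2, k3] as OpenCV has them; the pictures are not rectified), "R" (3x3) and "t" (3): a world point X has camera coordinates R X + t; the wrist camera has in their place "mount" (4x4, takes a point from camera to tool coordinates, whose origin is the TCP and whose axes are the flange's). Camera axes: x right, y down, z forward; pixel columns grow to the right and rows downward; lengths in m; the calibration is good to about 2 mm. A picture is of the moment at which its call begins: read the wrist's pose just before it. get_calibration takes no time and is no camera call.
- job_done(): hands the job in, once; it reports no verdict.
The state is a dict: "time": time; "q": joint angles; "dq": joint speeds; "joint_efforts": joint torques, N m; "tcp_pos": TCP position; "eef_rot": TCP orientation; "ft_force": force on the tool from outside, world axes, zero at the start; "torque": the same for the moment, N m; "width": finger opening in m.
Only numpy, scipy, OpenCV 4.12 (cv2) and the standard library are available. Lean on these libraries where they do the work, as an engineer would, in place of code of your own. Each camera call takes 0.05 s, during which the arm holds its last target.

## Working session

There is one attempt and no reset: what is moved stays moved. The work goes in short steps, Python scripts to look and compute and a shell command to move; the robot and the scene stay as the last step left them, time stands still between calls to the robot, and variables do not carry over. Pictures are saved under pics/ and viewed, and the job is handed in when it is done.

```bash
ls; mkdir -p pics
python3 - <<'E'
from plant import *
import cv2,numpy as np
print(state())
for n in ["scene","top","wrist"]:
    p,d=read_camera(n); cv2.imwrite(f"pics/{n}0.png",p[:,:,::-1]); np.savez(f"{n}0.npz",p=p,d=d)
    c=get_calibration(n); print(n,{k:np.round(v,4).tolist() for k,v in c.items()})
E
```

```text
pics
{'time': 0.0, 'q': array([-1.42610796e+00,  1.59084061e-01,  1.59826803e+00, -6.83448065e-06,
        1.38619924e+00, -2.10113066e-01]), 'dq': array([-0.0007696 ,  0.00089032, -0.00057275,  0.0018113 , -0.00120871,
       -0.00042348]), 'joint_efforts': array([ 2.35841844e-04, -3.95995724e+01, -3.31432664e+01, -2.81426219e-04,
        8.28274438e-03, -2.35351706e-06]), 'tcp_pos': array([ 0.19963754, -0.53857242,  0.23027931]), 'eef_rot': array([-3.09036014e+00, -5.54058583e-01, -9.00258822e-05]), 'ft_force': array([ 0.70199173, -0.11314641,  0.50383724]), 'torque': array([0.02368401, 0.00263856, 0.04093282]), 'width': 0.08511724563414794}
scene {'camera_matrix': [[354.4214, 0.0, 257.7001], [0.0, 354.4214, 191.2507], [0.0, 0.0, 1.0]], 'dist': [-0.0426, 0.0, 0.0, 0.0, 0.0], 'R': [[0.7127, 0.7013, -0.0158], [0.487, -0.5108, -0.7085], [-0.5049, 0.4973, -0.7056]], 't': [-0.4285, -0.2555, 1.39]}
top {'camera_matrix': [[375.6365, 0.0, 254.5483], [0.0, 375.6365, 186.3384], [0.0, 0.0, 1.0]], 'dist': [-0.0165, 0.0, 0.0, 0.0, 0.0], 'R': [[0.0201, -0.9997, -0.0123], [-0.9839, -0.0176, -0.1776], [0.1774, 0.0157, -0.984]], 't': [0.0035, 0.6179, 1.0752]}
wrist {'camera_matrix': [[335.0967, 0.0, 259.8292], [0.0, 335.0967, 187.6105], [0.0, 0.0, 1.0]], 'dist': [-0.0979, 0.0, 0.0, 0.0, 0.0], 'mount': [[0.0001, -0.9452, -0.3265, 0.0839], [1.0, 0.0001, 0.0, -0.0003], [0.0, -0.3265, 0.9452, -0.1432], [0.0, 0.0, 0.0, 1.0]]}
```

View pics/scene0.png

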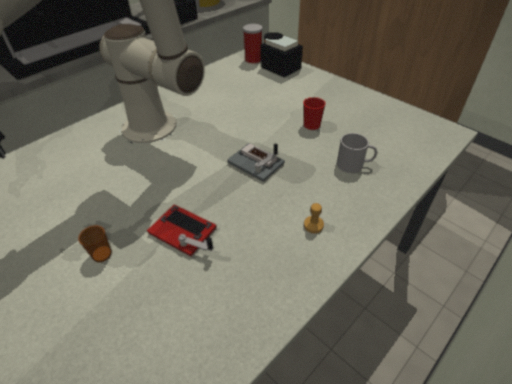

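View pics/top0.png

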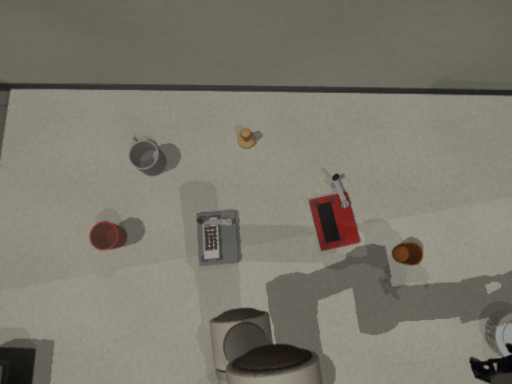

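View pics/wrist0.png

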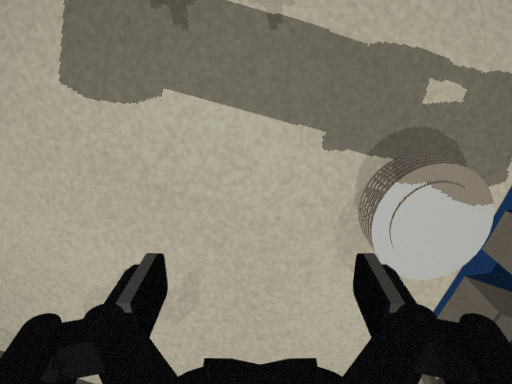

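The scene shows the grey stand with slide at top-picture (218,238), the red stand at (334,221), its clip out to (337,178). The tamper is at (246,138), glass at (407,254), cup at (107,236) and pitcher at (145,155). I'll measure next.

```bash
cat > h.py <<'E'
import numpy as np, cv2
from plant import *
def cast(name,uv,z,pose=None):
    c=get_calibration(name);K=np.array(c["camera_matrix"]);D=np.array(c["dist"],float)
    n=cv2.undistortPoints(np.array(uv,float).reshape(-1,1,2),K,D).reshape(-1,2)
    r=np.c_[n,np.ones(len(n))]
    if name=="wrist":
        p,rv=pose; Rt=cv2.Rodrigues(np.array(rv))[0];M=np.array(c["mount"])
        o=Rt@M[:3,3]+p; d=r@(Rt@M[:3,:3]).T
    else:
        R=np.array(c["R"]);t=np.array(c["t"]);o=-R.T@t;d=r@R
    return o+d*((z-o[2])/d[:,2])[:,None]
E
python3 - <<'E'
from h import *
d=np.load("top0.npz");p=d["p"]
crop=p[170:280,185:375]; cv2.imwrite("pics/c0.png",cv2.resize(crop,None,fx=4,fy=4,interpolation=cv2.INTER_CUBIC)[:,:,::-1])
hsv=cv2.cvtColor(p,cv2.COLOR_RGB2HSV)
print(hsv[240,233],hsv[230,345],hsv[255,290])
m=((hsv[...,0]<8)|(hsv[...,0]>172))&(hsv[...,1]>150)
m[:,:290]=0;m[:,375:]=0
m=m.astype(np.uint8)
pts=cv2.findNonZero(m);r=cv2.minAreaRect(pts);print("red",r); b=cv2.boxPoints(r);print(np.round(cast("top",b,.02),4))
g=((hsv[...,0]>95)&(hsv[...,0]<130)&(hsv[...,1]>20)).astype(np.uint8); g[:,:185]=0;g[:,255:]=0;g[:195]=0;g[280:]=0
cv2.imwrite("pics/m.png",np.hstack([m,g])*255)
n,l,s,_=cv2.connectedComponentsWithStats(g);i=1+np.argmax(s[1:,4]);r=cv2.minAreaRect(cv2.findNonZero((l==i).astype(np.uint8)));print("grey",r,s[i]); print(np.round(cast("top",cv2.boxPoints(r),.02),4))
E
```

```text
[38 11 91] [  1 195 114] [ 23  30 138]
red ((334.17694091796875, 220.72984313964844), (51.74365234375, 38.638404846191406), 76.37300109863281)
[[ 0.5839 -0.1537  0.02  ]
 [ 0.6144 -0.2699  0.02  ]
 [ 0.461  -0.3031  0.02  ]
 [ 0.4318 -0.1895  0.02  ]]Traceback (most recent call last):
  File "<stdin>", line 12, in <module>
    return _wrapfunc(a, 'argmax', axis=axis, out=out, **kwds)
    return bound(*args, **kwds)
ValueError: attempt to get argmax of an empty sequence
```

View pics/c0.png

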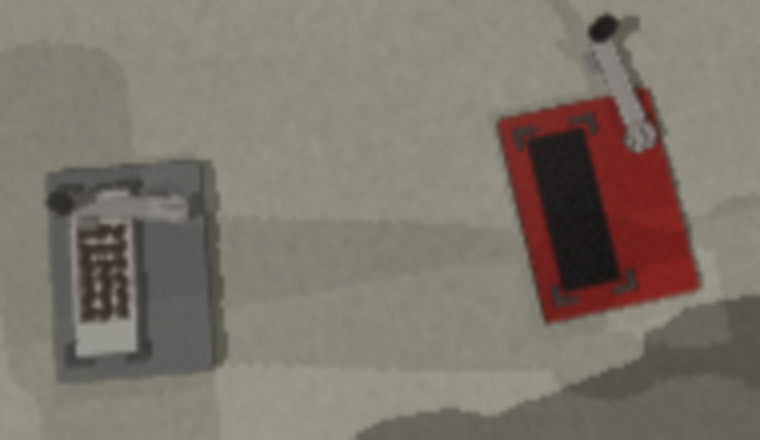

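```bash
python3 -m inch '[[[0,0,0.85],[1,-0.4,-0.1],85],[[0,0,0.8],[1,-0.45,-0.1],85],[[0,0,0],[1,-0.5,-0.1],85],[[0,0,0],[1,-0.5,-0.1],85],[[0,0,0],[1,-0.5,-0.1],85]]'
python3 -m inch '[[[0,0,0],[1,-0.5,-0.1],85],[[0,0,0],[1,-0.5,-0.1],85],[[0,0,0],[1,-0.5,-0.1],85],[[0,0,0],[1,-0.5,-0.1],85],[[0,0,0],[1,-0.5,-0.1],85]]'
python3 -m inch '[[[0,0,0],[1,-0.5,-0.1],85],[[0,0,0],[1,-0.5,-0.1],85],[[0,0,0],[1,-0.5,-0.1],85],[[0,0,0],[1,-0.5,-0.1],85],[[0,0,0],[1,-0.5,-0.1],85]]'
python3 -m inch '[[[0,0,0],[1,-0.5,-0.1],85],[[0,0,0],[1,-0.5,-0.1],85],[[0,0,0],[1,-0.5,-0.1],85],[[0,0,0],[1,-0.5,-0.1],85],[[0,0,0],[1,-0.5,-0.1],85]]'
python3 - <<'E'
from h import *
import time
s=state();print(s)
np.save("w1pose.npy",np.array([s["tcp_pos"],s["eef_rot"]]))
p,d=read_camera("wrist");cv2.imwrite("pics/w1.png",p[:,:,::-1]); np.savez("w1.npz",p=p,d=d)
print(state()["tcp_pos"])
E
```

```text
time: 0.57
tcp_pos: [0.2848, -0.467, 0.241]
eef_rot: [-3.121, -0.349, 0.0]
ft_force: [0.3, 0.5, 0.9]
width: 0.085
time: 0.98
tcp_pos: [0.3714, -0.3961, 0.2511]
eef_rot: [-3.122, -0.349, 0.0]
ft_force: [-0.6, -0.0, 0.6]
width: 0.0849
time: 1.4
tcp_pos: [0.4578, -0.3252, 0.261]
eef_rot: [-3.122, -0.349, 0.001]
ft_force: [-0.2, -1.4, -0.1]
width: 0.0849
time: 1.82
tcp_pos: [0.5443, -0.2544, 0.271]
eef_rot: [-3.122, -0.349, 0.001]
ft_force: [0.5, -0.4, 0.4]
width: 0.0851
{'time': 1.8167, 'q': array([-6.38114909e-01,  2.01654278e-01,  1.46957998e+00, -3.20480735e-05,
        1.47106802e+00,  7.09836284e-01]), 'dq': array([ 0.44520912,  0.27994984, -0.36774278, -0.0028161 ,  0.08620991,
        0.44206298]), 'joint_efforts': array([-1.77568641e+00, -4.36323559e+01, -3.25896120e+01,  3.79454764e-02,
       -2.35778640e-02, -4.59121987e-01]), 'tcp_pos': array([ 0.54429333, -0.25439562,  0.27097566]), 'eef_rot': array([-3.12165346e+00, -3.49274291e-01,  8.49940537e-04]), 'ft_force': array([ 0.49049451, -0.42935436,  0.40417994]), 'torque': array([-0.01206456, -0.00409979,  0.00641395]), 'width': 0.08508117983104475}
[ 0.54688227 -0.25168709  0.27134581]
```

View pics/w1.png

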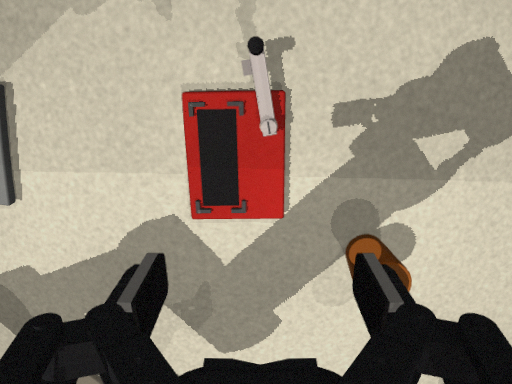

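The red stand spans pixels (183,92)–(285,218) in the wrist view, with its clip post at (256,45) and screw at (269,127). The arm was still moving, so I'll retake it at rest and measure.

```bash
cat >> h.py <<'E'
def shot(tag):
    s=state();pose=(s["tcp_pos"],s["eef_rot"])
    p,d=read_camera("wrist");np.savez(tag+".npz",p=p,d=d,pos=pose[0],rot=pose[1])
    cv2.imwrite(f"pics/{tag}.png",p[:,:,::-1]);print(tag,s["time"],np.round(pose[0],4),np.round(pose[1],4));return p,pose
def rectfit(uv,z,pose):
    w=cast("wrist",uv,z,pose)[:,:2].astype(np.float32)*1000
    r=cv2.minAreaRect(w);return r,cv2.boxPoints(r)
E
python3 - <<'E'
from h import *
p,pose=shot("w2")
hsv=cv2.cvtColor(p,cv2.COLOR_RGB2HSV)
m=(((hsv[...,0]<8)|(hsv[...,0]>172))&(hsv[...,1]>170)).astype(np.uint8); m[230:]=0
n,l,s,_=cv2.connectedComponentsWithStats(m);i=1+np.argmax(s[1:,4])
c=max(cv2.findContours((l==i).astype(np.uint8),0,1)[0],key=cv2.contourArea)
e=cv2.approxPolyDP(cv2.convexHull(c),4,True).reshape(-1,2);print(e.tolist());print(np.round(cast("wrist",e,.02,pose)*1000,1).tolist())
print("red plate",rectfit(c.reshape(-1,2),.02,pose))
# black bay
mk=((hsv[...,2]<60)).astype(np.uint8);x,y,w,h=s[i][:4];q=np.zeros_like(mk);q[y+5:y+h-5,x+5:x+w-5]=mk[y+5:y+h-5,x+5:x+w-5]
q=cv2.morphologyEx(q,cv2.MORPH_OPEN,np.ones((5,5)))
n,l,s,_=cv2.connectedComponentsWithStats(q);i=1+np.argmax(s[1:,4]);print(s[i])
c=max(cv2.findContours((l==i).astype(np.uint8),0,1)[0],key=cv2.contourArea)
print("bay",rectfit(c.reshape(-1,2),.02,pose))
cv2.imwrite("pics/w2c.png",cv2.resize(p[30:230,170:310],None,fx=3,fy=3,interpolation=cv2.INTER_CUBIC)[:,:,::-1])
E
```

```text
w2 1.8667 [ 0.5469 -0.2517  0.2713] [-3.1198 -0.3535 -0.0036]
[[285, 94], [284, 219], [194, 220], [185, 96]]
[[613.2, -265.4, 20.0], [461.7, -302.6, 20.0], [434.0, -189.5, 20.0], [585.7, -153.7, 20.0]]
red plate (((523.7650146484375, -227.853515625), (158.035888671875, 118.25969696044922), 13.290969848632812), array([[ 433.2698 , -188.47339],
       [ 460.4573 , -303.5655 ],
       [ 614.26025, -267.23364],
       [ 587.07275, -152.14154]], dtype=float32))
[ 200  113   40   95 3481]
bay (((517.64501953125, -208.37171936035156), (118.12757110595703, 44.764434814453125), 13.116806030273438), array([[ 455.0429 , -199.97723],
       [ 465.2016 , -243.57373],
       [ 580.24713, -216.7662 ],
       [ 570.08844, -173.16971]], dtype=float32))
```

View pics/w2c.png

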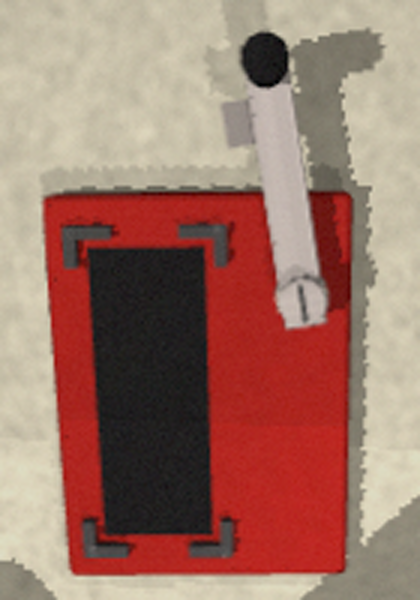

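Run:
```python
from h import *
d=np.load("w2.npz");pose=(d["pos"],d["rot"])
print("redpost top",cast("wrist",[[258.2,49.5]],.078,pose), "screw",cast("wrist",[[270.5,130]],.045,pose))
c=np.array([[46,173],[210,160],[215,368],[58,383],[107,275]])/4+[185,170]
print(np.round(cast("top",c,.02),3))
print("post",cast("top",[[185+60/4,170+203/4]],.08))
```

```text
redpost top [[ 0.6498334  -0.22591257  0.078     ]] screw [[ 0.57288546 -0.25721019  0.045     ]]
[[0.537 0.192 0.02 ]
 [0.549 0.067 0.02 ]
 [0.393 0.059 0.02 ]
 [0.379 0.176 0.02 ]
 [0.46  0.142 0.02 ]]
post [[0.50896263 0.17108667 0.08      ]]
```

```bash
python3 -m inch '[[[0,0,0.95],[0,-1,0],85],[[0,0,0.95],[0,-1,0],85],[[0,0,0],[0,-1,0],85],[[0,0,0],[0,-1,0],85],[[0,0,0],[0,-1,0],85]]'
python3 -m inch '[[[0,0,0],[0,-1,0],85],[[0,0,0],[0,-1,0],85],[[0,0,0],[0,-1,0],85],[[0,0,0],[0,-1,0],85],[[0,0,0],[0,-1,0],85]]'
python3 -m inch '[[[0,0,0],[0,-1,0],85],[[0,0,0],[0,-1,0],85],[[0,0,0],[0,-1,0],85],[[0,0,0],[0,-1,0],85],[[0,0,0],[0,-1,0],85]]'
python3 -m inch '[[[0,0,0],[0,-1,0],35],[[0,0,0],[0,-1,0],35],[[0,0,0],[0,-0.5,0],35],[[0,0,0],[0,0,0],35],[[0,0,0],[0,0,0],35]]'
python3 - <<'E'
from h import *
p,pose=shot("w3")
E
```

```text
time: 2.33
tcp_pos: [0.5312, -0.1559, 0.2709]
eef_rot: [-3.14, -0.11, 0.002]
ft_force: [0.8, 0.5, 0.7]
width: 0.0848
time: 2.75
tcp_pos: [0.5243, -0.0562, 0.2709]
eef_rot: [3.14, 0.11, -0.001]
ft_force: [1.0, -0.7, 1.0]
width: 0.0845
time: 3.17
tcp_pos: [0.5173, 0.0435, 0.2709]
eef_rot: [3.139, 0.11, -0.001]
ft_force: [-0.1, 0.1, 0.0]
width: 0.0852
time: 3.58
tcp_pos: [0.5143, 0.0926, 0.2711]
eef_rot: [3.139, 0.112, -0.0]
ft_force: [-0.8, 0.6, 0.0]
width: 0.0348
w3 3.5833 [0.5143 0.0926 0.2711] [ 3.1388e+00  1.1190e-01 -5.0000e-04]
```

View pics/w3.png

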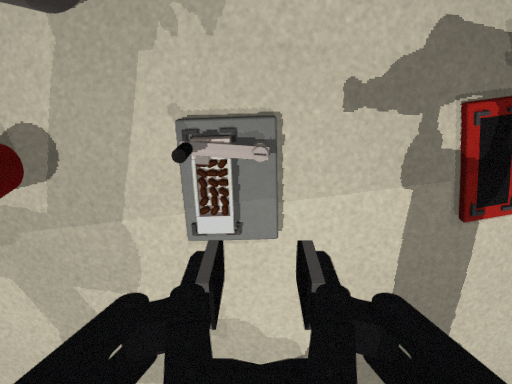

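The grey plate's corners are at (177,118), (276,117), (277,239) and (189,240), and its screw is at (261,152). The post top is near (182,152), and the slide is under the toe between (192,140) and (235,234). Cropping for precision.

Run:
```python
from h import *
d=np.load("w3.npz");p=d["p"];pose=(d["pos"],d["rot"])
cv2.imwrite("pics/w3c.png",cv2.resize(p[105:250,165:290],None,fx=4,fy=4,interpolation=cv2.INTER_CUBIC)[:,:,::-1])
```

```text
(no output)
```

View pics/w3c.png

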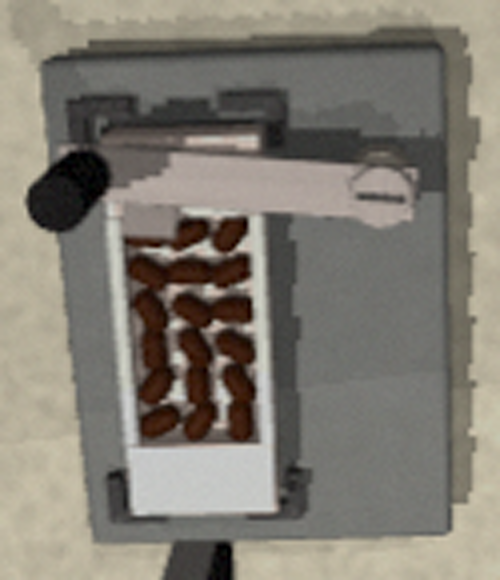

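Run:
```python
from h import *
d=np.load("w3.npz");pose=(d["pos"],d["rot"])
f=lambda a:np.array(a)/4+[165,105]
pl=cast("wrist",f([[44,60],[441,47],[448,533],[95,540]]),.02,pose)*1000
r=cv2.minAreaRect(pl[:,:2].astype(np.float32));print("plate",np.round(pl[:,:2],1).tolist(),r)
print(np.linalg.norm(pl-np.roll(pl,1,0),axis=1))
sl=cast("wrist",f([[104,130],[262,124],[277,511],[133,516]]),.036,pose)*1000
print("slide",np.round(sl[:,:2],1).tolist(),cv2.minAreaRect(sl[:,:2].astype(np.float32)),sl.mean(0))
ang=[np.arctan2(*(pl[a]-pl[b])[[1,0]]) for a,b in((0,3),(1,2))];print(ang)
a=np.mean(ang);R=np.array([[np.cos(a),-np.sin(a)],[np.sin(a),np.cos(a)]])
bay=pl[:,:2].mean(0)+R@[0,20];piv=bay+R@[42,-60];print("bay",bay,"piv",piv)
po=cast("wrist",f([[53,203],[62,197]]),.081,pose)*1000;sc=cast("wrist",f([[381,192]]),.048,pose)*1000
print("post",po,"screw",sc)
v=po[0,:2]-sc[0,:2];print(np.linalg.norm(v),np.arctan2(v[1],v[0])-a)
```

```text
plate [[538.8, 193.0], [550.4, 77.1], [393.2, 61.2], [382.0, 177.5]] ((466.01019287109375, 127.21639251708984), (157.99366760253906, 116.85476684570312), 5.70233678817749)
[157.5661607  116.49285539 157.99379505 116.85555139]
slide [[522.3, 172.0], [527.1, 126.9], [405.4, 117.0], [400.3, 162.3]] ((463.6695861816406, 144.59918212890625), (123.53068542480469, 45.5537109375), 4.6678266525268555) [463.77246873 144.54092067  36.        ]
[np.float64(0.09848754670336107), np.float64(0.1007810373430884)]
bay [464.12627186 147.13655474] piv [511.88614916  91.61183844]
post [[511.56118183 176.2710054   81.        ]
 [513.29556337 173.94126438  81.        ]] screw [[512.50656197  91.98323617  48.        ]]
84.29307079720967 1.4823776655053371
```

```bash
python3 -m inch '[[[0,0,0],[0.03,-0.84,0],30],[[0,0,0],[0.03,-0.84,0],30],[[0,0,0],[0.03,-0.84,0],30],[[0,0,0],[0.03,-0.84,0],30],[[0,0,0],[0.03,-0.84,0],30]]'
python3 -m inch '[[[0,0,-1],[0,0,0.5],30],[[0,0,-1],[0,0,0.5],30],[[0,0,-1],[0,0,0.5],30],[[0,0,-1],[0,0,0.5],30],[[0,0,-1],[0,0,0.5],30]]'
python3 -m inch '[[[0,0,-1],[0,0,0.5],30],[[0,0,-1],[0,0,0.5],30],[[0,0,-1],[0,0,0.5],30],[[0,0,-1],[0,0,0.5],30],[[0,0,-1],[0,0,0.5],30]]'
python3 -m inch '[[[0,0,-1],[0,0,0.5],30],[[0,0,-1],[0,0,0.5],30],[[0,0,-1],[0,0,0.5],30],[[0,0,-1],[0,0,0.5],30],[[0,0,-1],[0,0,0],30]]'
python3 -m inch '[[[0,0,-1],[0,0,0],30],[[0,0,-1],[0,0,0],30],[[0,0,-1],[0,0,0],30],[[0,0,-0.9],[0,0,0],30],[[0,0,0],[0,0,0],30]]'
python3 - <<'E'
from h import *
s=state();print(s["tcp_pos"],2*np.arctan2(s["eef_rot"][1],s["eef_rot"][0]),s["eef_rot"],s["width"])
E
```

```text
time: 4.05
tcp_pos: [0.5118, 0.1765, 0.2712]
eef_rot: [3.139, 0.108, 0.0]
ft_force: [-0.4, 0.0, 0.1]
width: 0.0299
time: 4.47
tcp_pos: [0.5118, 0.1758, 0.2208]
eef_rot: [3.054, 0.736, -0.0]
ft_force: [-0.2, 0.1, 0.3]
width: 0.0305
time: 4.88
tcp_pos: [0.5119, 0.1757, 0.1707]
eef_rot: [2.846, 1.328, -0.0]
ft_force: [0.0, 0.2, 0.0]
width: 0.0302
time: 5.3
tcp_pos: [0.5104, 0.1755, 0.1289]
eef_rot: [-2.525, -1.866, 0.006]
ft_force: [0.1, -0.1, -0.6]
width: 0.0299
time: 5.72
tcp_pos: [0.5119, 0.1758, 0.1312]
eef_rot: [2.208, 2.235, -0.001]
ft_force: [0.5, -0.5, -0.2]
width: 0.03
[0.51187149 0.17581511 0.13122785] 1.58301131407017 [ 2.20762419e+00  2.23475634e+00 -5.50788524e-04] 0.029996994097600076
```

```bash
python3 -m inch '[[[0,0,0],[0,0,0.9],30],[[0,0,0],[0,0,0.9],30],[[0,0,0],[0,0,0.9],30],[[0,0,0],[0,0,0.9],30],[[0,0,0],[0,0,0.4],30]]'
python3 -m inch '[[[0,0,1],[-0.013,0.335,0],30],[[0,0,1],[-0.013,0.335,0],30],[[0,0,1],[-0.013,0.335,0],30],[[0,0,1],[-0.013,0.335,0],30],[[0,0,1],[-0.013,0.335,0],30]]'
python3 - <<'E'
from h import *
s=state();print(s["tcp_pos"],s["eef_rot"],s["ft_force"],s["width"])
p,d=read_camera("top");cv2.imwrite("pics/t1.png",cv2.resize(p[170:280,185:375],None,fx=4,fy=4,interpolation=cv2.INTER_CUBIC)[:,:,::-1])
p,pose=shot("w4")
E
```

```text
time: 6.13
tcp_pos: [0.5101, 0.1761, 0.0489]
eef_rot: [-2.21, -2.23, 0.005]
ft_force: [-0.5, 0.2, -0.8]
width: 0.0298
time: 6.55
tcp_pos: [0.5434, 0.1705, 0.0507]
eef_rot: [-2.612, -1.743, 0.004]
ft_force: [-2.9, 0.4, -2.0]
width: 0.03
[0.54341425 0.17045332 0.05069655] [-2.61194765 -1.74280088  0.00396685] [-2.94514469  0.44806226 -2.02157929] 0.029954998384307065
w4 6.6 [0.5449 0.17   0.0511] [-2.6164e+00 -1.7383e+00  1.2000e-03]
```

View pics/w4.png

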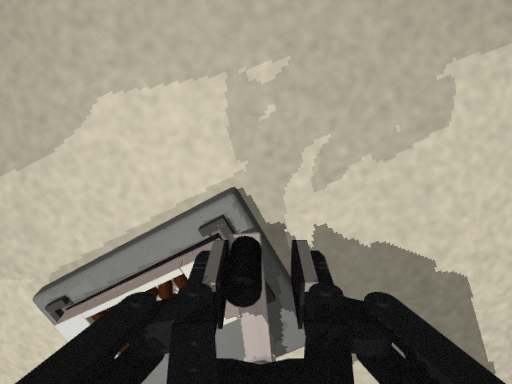

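The post (about (243,270)) is between the fingers, pushed by the left one, and the clip is turning. The slide is still in the bay. Continuing.

```bash
python3 -m inch '[[[0,0,1],[-0.013,0.335,0],30],[[0,0,1],[-0.013,0.335,0],30],[[0,0,1],[-0.013,0.335,0],30],[[0,0,1],[-0.013,0.335,0],30],[[0,0,1],[-0.013,0.335,0],30]]'
python3 -m inch '[[[0,0,1],[-0.013,0.335,0],30],[[0,0,1],[-0.013,0.335,0],30],[[0,0,1],[-0.013,0.335,0],30],[[0,0,1],[-0.013,0.335,0],30],[[0,0,1],[-0.013,0.335,0],30]]'
python3 -m inch '[[[0,0,1],[-0.013,0.335,0],30],[[0,0,1],[-0.013,0.335,0],30],[[0,0,0],[0,0,0],30],[[0,0,0],[0,-0.3,0],30],[[0,0,0],[0,0,0],30]]'
python3 -m inch '[[[0,0,0],[0,0,-1],30],[[0,0,0],[0,0,-1],30],[[0,0,0],[0,0,-1],30],[[0,0,0],[0,0,-1],30],[[0,0,0],[0,0,-1],65]]'
python3 - <<'E'
from h import *
s=state();print(s["tcp_pos"],s["eef_rot"],2*np.arctan2(s["eef_rot"][1],s["eef_rot"][0])%6.283,s["width"])
E
```

```text
time: 7.07
tcp_pos: [0.572, 0.1522, 0.0515]
eef_rot: [-2.905, -1.195, 0.0]
ft_force: [-0.4, -0.0, -1.0]
width: 0.0301
time: 7.48
tcp_pos: [0.5906, 0.1244, 0.0517]
eef_rot: [-3.085, -0.594, -0.001]
ft_force: [-0.5, 0.2, -1.2]
width: 0.0301
time: 7.9
tcp_pos: [0.5927, 0.1188, 0.0516]
eef_rot: [-3.121, -0.354, -0.0]
ft_force: [0.7, 0.1, -0.4]
width: 0.0299
time: 8.32
tcp_pos: [0.5927, 0.1185, 0.1524]
eef_rot: [-3.122, -0.354, -0.0]
ft_force: [0.3, 1.1, -0.5]
width: 0.041
[0.59266802 0.11848164 0.15240575] [-3.12156858e+00 -3.53729747e-01 -1.76085985e-04] 0.22548792169810472 0.04104337579446236
```

```bash
python3 -m inch '[[[0,0,0.85],[0,0,-0.5],65],[[0,0,0.85],[0,0,-0.5],65],[[0,0,0],[-0.96,-0.36,-0.5],65],[[0,0,0],[-0.96,-0.36,-0.5],65],[[0,0,0],[-0.96,-0.36,-0.4],65]]'
python3 -m inch '[[[0,0,0],[-0.96,-0.36,0],65],[[0,0,0],[-0.96,-0.36,0],65],[[0,0,0],[0,0,0],65],[[0,0,0],[0,0,0],65],[[0,0,0],[0,0,0],65]]'
python3 - <<'E'
from h import *
p,pose=shot("w5");
E
```

```text
time: 8.73
tcp_pos: [0.5331, 0.135, 0.2002]
eef_rot: [-3.138, -0.14, -0.001]
ft_force: [1.0, -0.3, -0.5]
width: 0.0652
time: 9.15
tcp_pos: [0.4947, 0.1455, 0.1996]
eef_rot: [3.138, 0.138, 0.002]
ft_force: [-0.1, 1.4, -0.1]
width: 0.065
w5 9.15 [0.4947 0.1455 0.1996] [3.1384e+00 1.3840e-01 1.8000e-03]
```

View pics/w5.png

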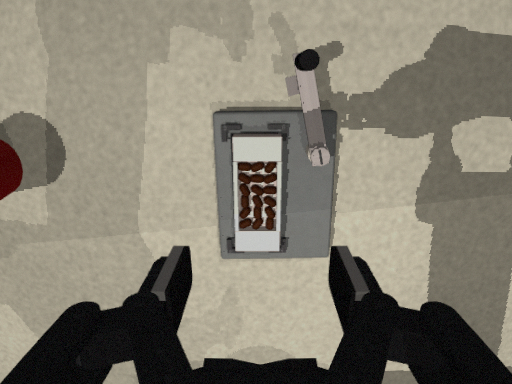

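The grey clip is well clear, with its post at (307,60), and the slide spans (232,136)–(281,251). Measuring the slide from its white mask.

```bash
cat >> h.py <<'E'
def slidefit(tag,box,z,thr=150):
    d=np.load(tag+".npz");p=d["p"];pose=(d["pos"],d["rot"]);hsv=cv2.cvtColor(p,cv2.COLOR_RGB2HSV)
    m=np.zeros(p.shape[:2],np.uint8);x0,y0,x1,y1=box
    m[y0:y1,x0:x1]=((hsv[...,1]<30)&(hsv[...,2]>thr))[y0:y1,x0:x1]
    n,l,s,_=cv2.connectedComponentsWithStats(m);i=1+np.argmax(s[1:,4])
    c=max(cv2.findContours((l==i).astype(np.uint8),0,1)[0],key=cv2.contourArea).reshape(-1,2)
    print(s[i].tolist());return rectfit(c,z,pose)
E
python3 - <<'E'
from h import *
print(slidefit("w5",(225,130,290,258),.036))
d=np.load("w5.npz");p=d["p"];pose=(d["pos"],d["rot"]);print(p[150,258],p[190,230],p[190,236])
cv2.imwrite("pics/w5c.png",cv2.resize(p[100:265,205:345],None,fx=4,fy=4,interpolation=cv2.INTER_CUBIC)[:,:560,::-1])
E
```

```text
[232, 137, 50, 114, 2618]
(((463.07379150390625, 145.8353271484375), (118.10289764404297, 46.0464973449707), 4.868101596832275), array([[402.28156, 163.7643 ],
       [406.18915, 117.88389],
       [523.866  , 127.90636],
       [519.95844, 173.78677]], dtype=float32))
[197 197 188] [111 110 108] [196 199 185]
```

View pics/w5c.png

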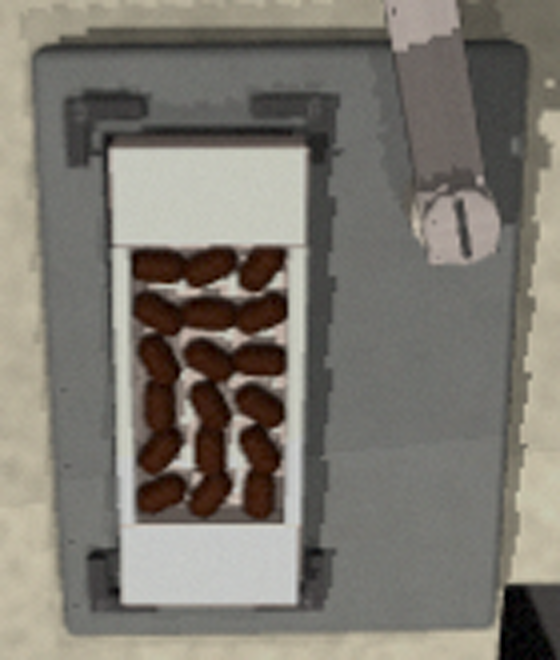

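```bash
python3 -m inch '[[[0,0,0],[-0.78,-0.07,0.6],65],[[0,0,0],[-0.78,-0.07,0.6],65],[[0,0,0],[0,0,1],65],[[0,0,0],[0,0,1],65],[[0,0,0],[0,0,1],65]]'
python3 -m inch '[[[0,0,0],[0,0,1],65],[[0,0,0],[0,0,1],65],[[0,0,0],[0,0,0.8],65],[[0,0,0],[0,0,0],65],[[0,0,0],[0,0,0],65]]'
python3 - <<'E'
from h import *
p,pose=shot("w6");
E
```

```text
time: 9.62
tcp_pos: [0.4637, 0.1452, 0.1147]
eef_rot: [3.139, 0.136, 0.002]
ft_force: [0.2, 0.2, -0.2]
width: 0.0653
time: 10.03
tcp_pos: [0.4628, 0.1452, 0.0587]
eef_rot: [3.139, 0.136, -0.003]
ft_force: [-0.6, -0.6, -0.3]
width: 0.0654
w6 10.0333 [0.4628 0.1452 0.0587] [ 3.1386e+00  1.3610e-01 -3.0000e-03]
```

View pics/w6.png

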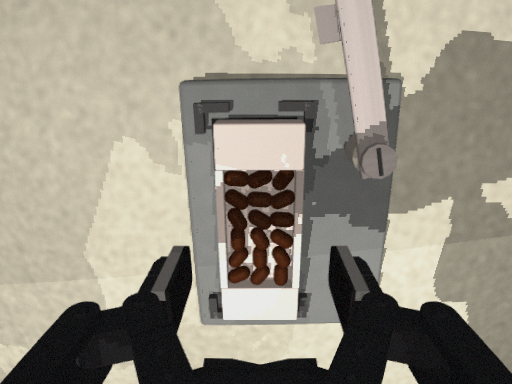

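The slide sits centred between the fingers (columns 215–304 against fingertips at 190 and 330). Now down and grip.

```bash
python3 -m inch '[[[0,0,0],[0,0,0.6],65],[[0,0,0],[0,0,0.5],65],[[0,0,0],[0,0,0.4],65],[[0,0,0],[0,0,0.2],65],[[0,0,0],[0,0,0.15],65]]'
python3 -m inch '[[[0,0,0],[0,0,0],40],[[0,0,0],[0,0,0],40],[[0,0,0],[0,0,0],40],[[0,0,0],[0,0,0],40],[[0,0,0],[0,0,0],40]]'
python3 -m inch '[[[0,0,0],[0,0,0],40],[[0,0,0],[0,0,0],40],[[0,0,0],[0,0,0],40],[[0,0,0],[0,0,0],40],[[0,0,0],[0,0,0],40]]'
```

```text
time: 10.5
tcp_pos: [0.4628, 0.1454, 0.0219]
eef_rot: [3.139, 0.136, -0.001]
ft_force: [0.6, -0.0, -0.6]
width: 0.0653
time: 10.92
tcp_pos: [0.4633, 0.1455, 0.0228]
eef_rot: [-3.139, -0.136, -0.002]
ft_force: [0.4, -0.1, 1.8]
width: 0.0448
time: 11.33
tcp_pos: [0.4633, 0.1455, 0.0227]
eef_rot: [-3.139, -0.136, -0.001]
ft_force: [-1.8, -0.2, 4.6]
width: 0.0444
```

```bash
python3 -m inch '[[[0,0,0],[0,0,-0.25],40],[[0,0,0],[0,0,-0.5],40],[[0,0,0],[0,0,-0.75],40],[[0,0,0],[0,0,-0.75],40],[[0,0,0],[0,0,0],40]]'
python3 -m inch '[[[0,0,0],[0,0,-0.75],40],[[0,0,0],[0,0,-0.75],40],[[0,0,0],[0,0,-0.75],40],[[0,0,0],[0,0,-0.5],40],[[0,0,0],[0,0,0],40]]'
python3 - <<'E'
from h import *
p,pose=shot("w7");
E
```

```text
time: 11.75
tcp_pos: [0.465, 0.1456, 0.0703]
eef_rot: [-3.139, -0.136, -0.008]
ft_force: [0.7, -0.2, -1.7]
width: 0.0445
time: 12.17
tcp_pos: [0.4643, 0.1455, 0.1241]
eef_rot: [-3.139, -0.136, -0.006]
ft_force: [0.3, 0.1, -2.1]
width: 0.0441
w7 12.1667 [0.4643 0.1455 0.1241] [-3.1386 -0.1364 -0.0059]
```

View pics/w7.png

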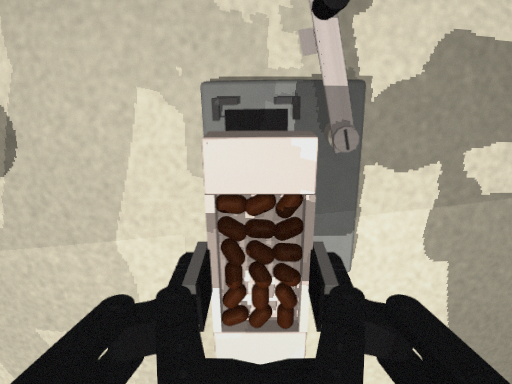

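Run:
```python
from h import *
d=np.load("w7.npz");p=d["p"];pose=(d["pos"],d["rot"]);D=d["d"]
cv2.imwrite("pics/w7c.png",cv2.resize(p[125:365,195:330],None,fx=3,fy=3,interpolation=cv2.INTER_CUBIC)[:,:,::-1])
# depth based: points on white faces
c=get_calibration("wrist");K=np.array(c["camera_matrix"]);M=np.array(c["mount"])
def P(u,v):
    n=cv2.undistortPoints(np.array([[[u,v]]],float),K,np.array(c["dist"],float)).ravel();z=np.median(D[v-2:v+3,u-2:u+3]);return (M@[n[0]*z,n[1]*z,z,1])[:3]*1000
for uv in [(215,150),(260,150),(305,150),(215,185),(305,185),(230,345),(260,345),(295,345)]: print(uv,np.round(P(*uv),1))
```

```text
(215, 150) [ 54.9 -17.9 -13.9]
(260, 150) [ 54.8  -0.1 -13.7]
(305, 150) [ 54.9  17.6 -14. ]
(215, 185) [ 40.3 -18.5 -14. ]
(305, 185) [ 40.3  18.2 -13.9]
(230, 345) [-44.4 -15.2 -13.8]
(260, 345) [-44.2  -0.1 -13.9]
(295, 345) [-44.4  17.4 -13.8]
```

View pics/w7c.png

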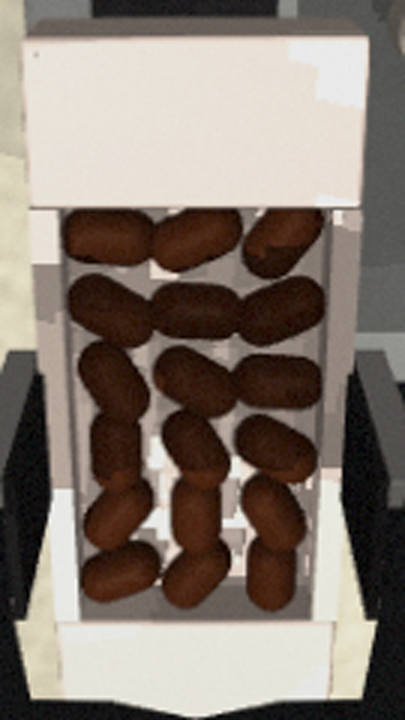

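Run:
```python
from h import *
c=get_calibration("wrist");K=np.array(c["camera_matrix"]);M=np.array(c["mount"])
def T(uv,z):
    n=cv2.undistortPoints(np.array(uv,float).reshape(-1,1,2),K,np.array(c["dist"],float)).reshape(-1,2)
    r=np.c_[n,np.ones(len(n))]@M[:3,:3].T;o=M[:3,3];return (o+r*((z-o[2])/r[:,2])[:,None])*1000
px=np.array([[24,40],[368,36],[58,622],[333,621],[30,207],[362,207]])/3+[195,125]
print(np.round(T(px,-.01385),1))
```

```text
[[ 59.5 -22.4 -13.8]
 [ 60.   22.3 -13.8]
 [-36.2 -22.6 -13.8]
 [-35.9  22.5 -13.8]
 [ 36.4 -22.8 -13.8]
 [ 36.4  22.8 -13.8]]
```

```bash
python3 -m inch '[[[0,0,-0.6],[0,0,0],40],[[0,0,-0.6],[0,0,0],40],[[0,0,-0.59],[0,0,0],40],[[0,0,0],[-0.04,0.45,0],40],[[0,0,0],[-0.07,0.9,0],40]]'
python3 -m inch '[[[0,0,0],[-0.07,0.9,0],40],[[0,0,0],[-0.07,0.9,0],40],[[0,0,0],[-0.07,0.9,0],40],[[0,0,0],[-0.07,0.9,0],40],[[0,0,0],[-0.07,0.9,0],40]]'
python3 -m inch '[[[0,0,0],[-0.07,0.9,0],40],[[0,0,0],[-0.07,0.9,0],40],[[0,0,0],[-0.07,0.9,0],40],[[0,0,0],[-0.07,0.9,0],40],[[0,0,0],[-0.07,0.9,0],40]]'
python3 -m inch '[[[0,0,0],[-0.07,0.9,0],40],[[0,0,0],[-0.07,0.9,0],40],[[0,0,0],[-0.07,0.9,0],40],[[0,0,0],[-0.07,0.9,0],40],[[0,0,0],[-0.07,0.9,0],40]]'
python3 -m inch '[[[0,0,0],[-0.07,0.9,0],40],[[0,0,0],[-0.07,0.9,0],40],[[0,0,0],[-0.07,0.9,0],40],[[0,0,0],[-0.07,0.45,0],40],[[0,0,0],[0,0,0],40]]'
python3 - <<'E'
from h import *
p,pose=shot("w8"); print(2*np.arctan2(pose[1][1],pose[1][0]))
E
```

```text
time: 12.63
tcp_pos: [0.4658, 0.1191, 0.1209]
eef_rot: [-3.12, -0.362, 0.004]
ft_force: [0.9, 0.2, -1.5]
width: 0.0445
time: 13.05
tcp_pos: [0.4799, 0.028, 0.1212]
eef_rot: [-3.121, -0.358, 0.003]
ft_force: [-0.4, -0.8, -2.4]
width: 0.044
time: 13.47
tcp_pos: [0.4935, -0.0611, 0.1212]
eef_rot: [-3.121, -0.358, 0.003]
ft_force: [0.0, -0.4, -1.6]
width: 0.0443
time: 13.88
tcp_pos: [0.5071, -0.1503, 0.1211]
eef_rot: [-3.12, -0.358, 0.003]
ft_force: [-0.0, -0.4, -1.4]
width: 0.0444
time: 14.3
tcp_pos: [0.5164, -0.2135, 0.1215]
eef_rot: [-3.121, -0.356, 0.001]
ft_force: [0.5, 1.1, -2.4]
width: 0.0446
w8 14.3 [ 0.5164 -0.2135  0.1215] [-3.1213e+00 -3.5560e-01  1.4000e-03]
-6.056303278876912
```

View pics/w8.png

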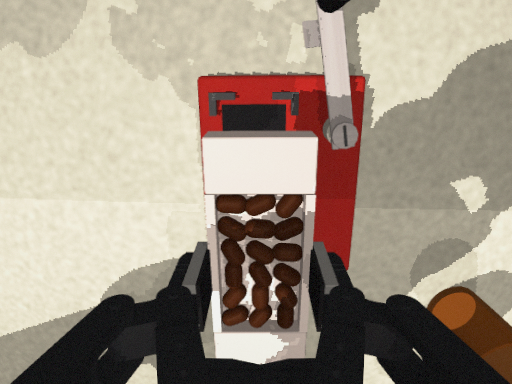

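The slide is held over the red bay, whose far stops show at (209,93)–(299,93) and black mark at (222,105)–(285,105). Checking the bay from here.

Run:
```python
from h import *
d=np.load("w8.npz");p=d["p"]
cv2.imwrite("pics/w8c.png",cv2.resize(p[65:145,190:375],None,fx=4,fy=4,interpolation=cv2.INTER_CUBIC)[:,:,::-1])
```

```text
(no output)
```

View pics/w8c.png

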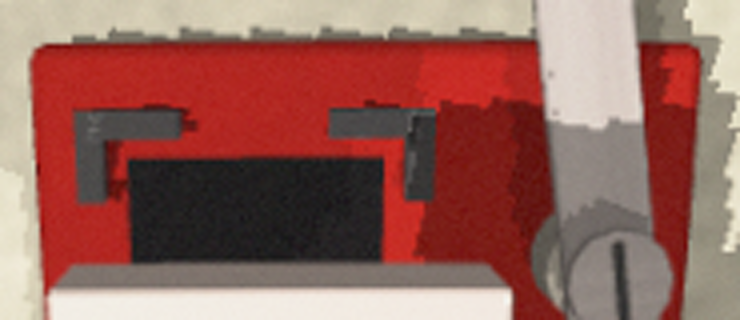

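Run:
```python
from h import *
d=np.load("w8.npz");pose=(d["pos"],d["rot"])
f=lambda a:np.array(a)/4+[190,65]
a=.2285
R=np.array([[np.cos(a),-np.sin(a)],[np.sin(a),np.cos(a)]])
def loc(px,z): return np.round((cast("wrist",f(px),z,pose)[:,:2]*1000-[518,-208.4])@R,1).tolist()
print("stops inner, expect 63.5,±26.5",loc([[106,138],[404,137]],.025))
print("mark",loc([[130,159],[382,157],[132,260],[382,260]],.02))
print("plate corner expect 80,40 / 80,-80",loc([[33,46],[698,44]],.02))
print("screw 42,-60",loc([[620,277]],.045))
print("tcp",(pose[0][:2]*1000-[518,-208.4])@R)
```

```text
stops inner, expect 63.5,±26.5 [[63.5, 25.8], [63.5, -26.2]]
mark [[59.4, 22.3], [59.6, -22.8], [41.2, 22.5], [41.1, -23.2]]
plate corner expect 80,40 / 80,-80 [[79.1, 38.8], [79.8, -78.4]]
screw 42,-60 [[42.5, -60.9]]
tcp [-2.76823395 -4.62412339]
```

```bash
python3 -m inch '[[[0,0,0],[0.14,-0.225,0],40],[[0,0,0],[0,0,0.75],40],[[0,0,0],[0,0,0.75],40],[[0,0,0],[0,0,0.75],40],[[0,0,0],[0,0,0.5],40]]'
python3 -m inch '[[[0,0,0],[0,0,0.4],40],[[0,0,0],[0,0,0.2],40],[[0,0,0],[0,0,0],40],[[0,0,0],[0,0,0],40],[[0,0,0],[0,0,0],40]]'
python3 - <<'E'
from h import *
p,pose=shot("w9");a=.2285
R=np.array([[np.cos(a),-np.sin(a)],[np.sin(a),np.cos(a)]])
print((pose[0][:2]*1000-[518,-208.5])@R)
E
```

```text
time: 14.77
tcp_pos: [0.5178, -0.2045, 0.0656]
eef_rot: [-3.119, -0.362, 0.003]
ft_force: [-1.1, 0.4, -2.3]
width: 0.0445
time: 15.18
tcp_pos: [0.5193, -0.207, 0.0562]
eef_rot: [3.12, 0.36, 0.002]
ft_force: [-0.2, -0.1, -1.7]
width: 0.0442
w9 15.1833 [ 0.5193 -0.207   0.0562] [3.1198e+00 3.6040e-01 2.0000e-03]
[1.59440693 1.2062086 ]
```

View pics/w9.png

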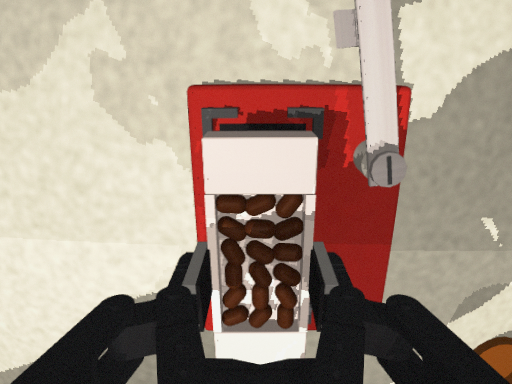

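```bash
python3 -m inch '[[[0,0,0],[-0.08,0.06,0.3],40],[[0,0,0],[0,0,0.4],40],[[0,0,0],[0,0,0.3],40],[[0,0,0],[0,0,0.2],40],[[0,0,0],[0,0,0],40]]'
python3 -m inch '[[[0,0,0],[0,0,0.12],40],[[0,0,0],[0,0,0.08],40],[[0,0,0],[0,0,0],40],[[0,0,0],[0,0,0],40],[[0,0,0],[0,0,0],40]]'
python3 - <<'E'
from h import *
p,pose=shot("w10");a=.2285
R=np.array([[np.cos(a),-np.sin(a)],[np.sin(a),np.cos(a)]])
print((pose[0][:2]*1000-[518,-208.5])@R)
E
```

```text
time: 15.65
tcp_pos: [0.5162, -0.2074, 0.0296]
eef_rot: [-3.119, -0.36, 0.004]
ft_force: [0.6, -0.1, -2.7]
width: 0.0442
time: 16.07
tcp_pos: [0.5175, -0.2083, 0.0275]
eef_rot: [3.121, 0.361, 0.001]
ft_force: [0.0, 1.0, -1.1]
width: 0.0439
w10 16.0667 [ 0.5175 -0.2083  0.0275] [3.1205e+00 3.6060e-01 6.0000e-04]
[-0.40547627  0.34515451]
```

View pics/w10.png

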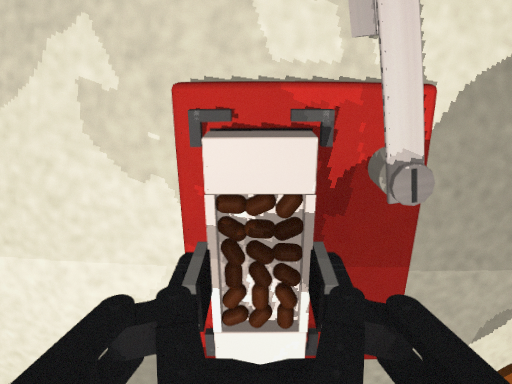

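The slide (203–317) hangs evenly between the far stops (inner edges about 201 and 321), 5 mm above the floor. Lowering it the rest of the way.

```bash
python3 -m inch '[[[0,0,0],[0,0,0.06],40],[[0,0,0],[0,0,0.06],40],[[0,0,0],[0,0,0.06],40],[[0,0,0],[0,0,0.04],40],[[0,0,0],[0,0,0],40]]'
python3 -m inch '[[[0,0,0],[0,0,0.03],40],[[0,0,0],[0,0,0],40],[[0,0,0],[0,0,0],40],[[0,0,0],[0,0,0],40],[[0,0,0],[0,0,0],40]]'
```

```text
time: 16.53
tcp_pos: [0.5173, -0.2081, 0.0228]
eef_rot: [-3.121, -0.36, 0.0]
ft_force: [-0.1, -0.9, -2.5]
width: 0.044
time: 16.95
tcp_pos: [0.5174, -0.2082, 0.0227]
eef_rot: [-3.121, -0.361, 0.0]
ft_force: [-3.0, 1.0, 5.4]
width: 0.0443
```

```bash
python3 -m inch '[[[0,0,0],[0,0,0],47],[[0,0,0],[0,0,0],50],[[0,0,0],[0,0,0],54],[[0,0,0],[0,0,0],60],[[0,0,0],[0,0,0],64]]'
python3 -m inch '[[[0,0,0],[0,0,-0.3],64],[[0,0,0],[0,0,-0.7],64],[[0,0,0],[0,0,-1],64],[[0,0,0],[0,0,-1],64],[[0,0,0],[0,0,-1],64]]'
python3 -m inch '[[[0,0,0],[0,0,-1],30],[[0,0,0],[0,0,-1],30],[[0,0,0],[0,0,-1],30],[[0,0,0],[0,0,-1],30],[[0,0,0],[0,0,0],30]]'
python3 - <<'E'
from h import *
p,pose=shot("w11")
E
```

```text
time: 17.37
tcp_pos: [0.5174, -0.2082, 0.0222]
eef_rot: [3.121, 0.36, 0.0]
ft_force: [1.2, 0.6, 0.8]
width: 0.0642
time: 17.78
tcp_pos: [0.5172, -0.2081, 0.1035]
eef_rot: [-3.121, -0.36, 0.0]
ft_force: [0.9, -0.4, -0.4]
width: 0.0639
time: 18.2
tcp_pos: [0.5197, -0.2097, 0.1877]
eef_rot: [3.115, 0.36, 0.011]
ft_force: [0.2, -0.7, 0.6]
width: 0.0302
w11 18.2 [ 0.5197 -0.2097  0.1877] [3.115  0.36   0.0106]
```

View pics/w11.png

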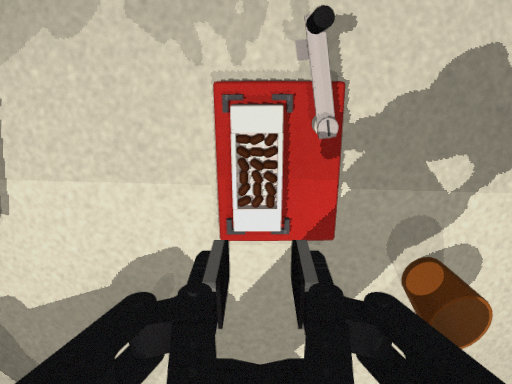

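Run:
```python
from h import *
r,b=slidefit("w11",(222,92,295,240),.036,140);print(r)
a=.2285
R=np.array([[np.cos(a),-np.sin(a)],[np.sin(a),np.cos(a)]]);print("in bay",(np.array(r[0])-[518,-208.5])@R)
d=np.load("w11.npz");p=d["p"];pose=(d["pos"],d["rot"])
v=p.max(2);m=np.zeros_like(v);m[0:45,295:345]=(v<45)[0:45,295:345];n,l,s,c=cv2.connectedComponentsWithStats(m);print(s[1:],c[1:])
i=1+np.argmax(s[1:,4]);ct=max(cv2.findContours((l==i).astype(np.uint8),0,1)[0],key=cv2.contourArea)
print("blob mid cast at mid height",cast("wrist",[c[i]],.0595,pose))
print("pivot",np.array([518,-208.5])+R@[42,-60])
```

```text
[230, 106, 53, 126, 3089]
((517.1483764648438, -207.88400268554688), (119.224853515625, 45.65591812133789), 13.139440536499023)
in bay [-0.68995379  0.79289287]
[[307   6  27  28 537]] [[320.11359404  19.45623836]]
blob mid cast at mid height [[ 0.65125467 -0.22602022  0.0595    ]]
pivot [ 572.49931124 -257.42673169]
```

```bash
python3 -m inch '[[[0,0,-0.96],[0,0,0],30],[[0,0,-0.95],[0,0,0],30],[[0,0,0],[0.96,0.533,0.5],30],[[0,0,0],[0.96,0.533,0.5],30],[[0,0,0],[0.96,0.533,0.5],30]]'
python3 -m inch '[[[0,0,0],[0.96,0.533,0.5],30],[[0,0,0],[0.96,0.533,0.5],30],[[0,0,0],[0.96,0.533,0.5],30],[[0,0,0],[0,0,0],30],[[0,0,0],[0,0,0],30]]'
python3 - <<'E'
from h import *
p,pose=shot("w12");print(2*np.arctan2(pose[1][1],pose[1][0])%6.2832)
E
```

```text
time: 18.67
tcp_pos: [0.5828, -0.216, 0.1506]
eef_rot: [-3.083, -0.597, 0.002]
ft_force: [-0.2, 0.0, 0.4]
width: 0.0302
time: 19.08
tcp_pos: [0.6472, -0.2237, 0.1193]
eef_rot: [-3.081, -0.598, 0.006]
ft_force: [0.4, -0.3, 1.0]
width: 0.0302
w12 19.0833 [ 0.6472 -0.2237  0.1193] [-3.0812 -0.5979  0.0056]
0.3833382041623583
```

View pics/w12.png

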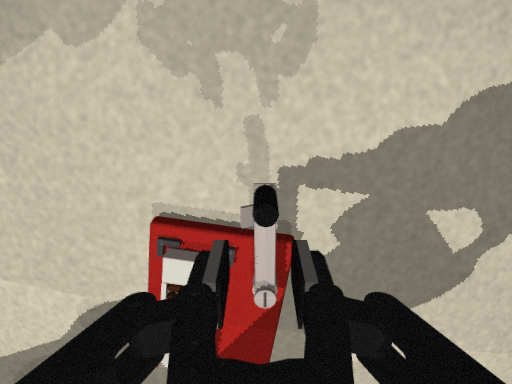

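```bash
python3 -m inch '[[[0,0,0],[0.11,0.17,0.6],30],[[0,0,0],[0,0,0.8],30],[[0,0,0],[0,0,0.8],30],[[0,0,0],[0,0,0.8],30],[[0,0,0],[0,0,0.4],30]]'
python3 -m inch '[[[0,0,-1],[-0.013,-0.335,0],30],[[0,0,-1],[-0.013,-0.335,0],30],[[0,0,-1],[-0.013,-0.335,0],30],[[0,0,-1],[-0.013,-0.335,0],30],[[0,0,-1],[-0.013,-0.335,0],30]]'
python3 -m inch '[[[0,0,-1],[-0.013,-0.335,0],30],[[0,0,-1],[-0.013,-0.335,0],30],[[0,0,-1],[-0.013,-0.335,0],30],[[0,0,0],[0,0,0],30],[[0,0,0],[0,0,0],30]]'
python3 - <<'E'
from h import *
p,pose=shot("w13");y=(2*np.arctan2(pose[1][1],pose[1][0])%6.2832);v=pose[0][:2]*1000-[572.5,-257.4];print(y,np.linalg.norm(v),np.arctan2(v[1],v[0]))
E
```

```text
time: 19.55
tcp_pos: [0.6496, -0.2263, 0.0518]
eef_rot: [-3.082, -0.596, 0.004]
ft_force: [-0.3, 1.2, -0.6]
width: 0.0299
time: 19.97
tcp_pos: [0.633, -0.1991, 0.0548]
eef_rot: [2.901, 1.203, 0.001]
ft_force: [1.1, -0.3, -0.5]
width: 0.0299
time: 20.38
tcp_pos: [0.6172, -0.1866, 0.0547]
eef_rot: [2.741, 1.534, 0.0]
ft_force: [0.3, -0.4, -0.1]
width: 0.0298
w13 20.3833 [ 0.6172 -0.1866  0.0547] [2.7409e+00 1.5341e+00 4.0000e-04]
1.0205164109605969 83.74608993830479 1.0071230228996568
```

View pics/w13.png

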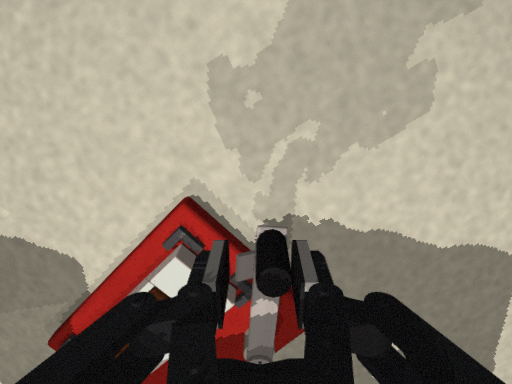

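The post is caged at (272,262) and following. Continuing onto the slide.

```bash
python3 -m inch '[[[0,0,-1],[-0.013,-0.335,0],30],[[0,0,-1],[-0.013,-0.335,0],30],[[0,0,-1],[-0.013,-0.335,0],30],[[0,0,-1],[-0.013,-0.335,0],30],[[0,0,-1],[-0.013,-0.335,0],30]]'
python3 -m inch '[[[0,0,-0.8],[-0.008,-0.268,0],30],[[0,0,-0.8],[-0.008,-0.268,0],30],[[0,0,-0.6],[-0.005,-0.2,0],30],[[0,0,0],[0,0,0],30],[[0,0,0],[0,0,0],30]]'
python3 - <<'E'
from h import *
p,pose=shot("w14");y=(2*np.arctan2(pose[1][1],pose[1][0])%6.2832);v=pose[0][:2]*1000-[572.5,-257.4];print(y,np.linalg.norm(v),np.arctan2(v[1],v[0]),state()["ft_force"])
E
```

```text
time: 20.85
tcp_pos: [0.5868, -0.1755, 0.0549]
eef_rot: [2.376, 2.052, 0.002]
ft_force: [2.8, 0.0, 1.4]
width: 0.0301
time: 21.27
tcp_pos: [0.5713, -0.1745, 0.0544]
eef_rot: [-2.193, -2.249, 0.001]
ft_force: [-0.3, 1.0, 0.0]
width: 0.0302
w14 21.2667 [ 0.5713 -0.1745  0.0544] [-2.1930e+00 -2.2493e+00  6.0000e-04]
1.5961333262729172 82.91925848736476 1.5851513545044955 [ 0.19930467  0.09169976 -0.47355532]
```

View pics/w14.png

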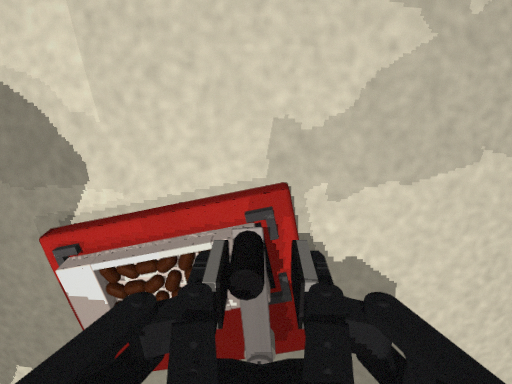

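```bash
python3 -m inch '[[[0,0,-0.6],[-0.005,-0.2,0],30],[[0,0,-0.6],[-0.005,-0.2,0],30],[[0,0,-0.6],[-0.005,-0.2,0],30],[[0,0,-0.6],[-0.005,-0.2,0],30],[[0,0,0],[0,0,0],30]]'
python3 -m inch '[[[0,0,-0.3],[0,-0.1,0],30],[[0,0,-0.3],[0,-0.1,0],30],[[0,0,0],[0,-0.05,0],30],[[0,0,0],[0,0,0],30],[[0,0,0],[0,0,0],30]]'
python3 - <<'E'
from h import *
p,pose=shot("w15");y=(2*np.arctan2(pose[1][1],pose[1][0])%6.2832);v=pose[0][:2]*1000-[572.5,-257.4];print(y,np.linalg.norm(v),np.arctan2(v[1],v[0]),state()["ft_force"])
E
```

```text
time: 21.73
tcp_pos: [0.5552, -0.1762, 0.0539]
eef_rot: [-1.965, -2.451, -0.0]
ft_force: [1.1, 0.2, -0.0]
width: 0.0298
time: 22.15
tcp_pos: [0.5508, -0.1772, 0.0541]
eef_rot: [-1.907, -2.497, -0.0]
ft_force: [2.0, 0.7, -2.6]
width: 0.0301
w15 22.15 [ 0.5508 -0.1772  0.0541] [-1.9066e+00 -2.4965e+00 -3.0000e-04]
1.8371702474697207 83.06230828601024 1.8354089416498665 [ 2.09641682 -0.02322564 -2.29305038]
```

View pics/w15.png

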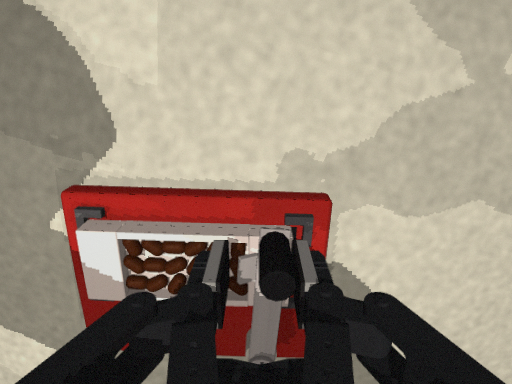

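The post (275,262) is now against the trailing finger, at about 1.53 rad. I'll push gently on to the end stop.

```bash
python3 -m inch '[[[0,0,0],[0,-0.07,0],30],[[0,0,0],[0,-0.07,0],30],[[0,0,0],[0,-0.07,0],30],[[0,0,0],[0,0,0],30],[[0,0,0],[0,0,0],30]]'
```

```text
time: 22.62
tcp_pos: [0.5465, -0.1783, 0.0543]
eef_rot: [-1.905, -2.498, -0.0]
ft_force: [3.2, 2.9, -0.7]
width: 0.0301
```

```bash
python3 -m inch '[[[0,0,0],[0,0.2,0],30],[[0,0,0],[0,0.12,0],30],[[0,0,0],[0,0,0],30],[[0,0,0],[0,0,-0.5],30],[[0,0,0],[0,0,-1],30]]'
python3 -m inch '[[[0,0,0],[0,0,-1],30],[[0,0,0],[0,0,-1],30],[[0,0,0],[0,0,-1],30],[[0,0,0],[0,0,-1],30],[[0,0,0],[0,0,-1],30]]'
python3 -m inch '[[[0,0,0],[-0.5,0,-1],30],[[0,0,0],[-0.5,0,-1],30],[[0,0,0],[-0.5,0,0],30],[[0,0,0],[0,0,0],30],[[0,0,0],[0,0,0],30]]'
python3 - <<'E'
from h import *
p,pose=shot("w16")
p,d=read_camera("top");cv2.imwrite("pics/t2.png",p[:,:,::-1])
p,d=read_camera("scene");cv2.imwrite("pics/s2.png",p[:,:,::-1])
E
```

```text
time: 23.03
tcp_pos: [0.5507, -0.176, 0.0825]
eef_rot: [-1.901, -2.494, 0.002]
ft_force: [0.9, 0.1, -1.0]
width: 0.0302
time: 23.45
tcp_pos: [0.5526, -0.177, 0.1862]
eef_rot: [1.904, 2.498, -0.001]
ft_force: [0.9, 0.3, 0.2]
width: 0.0301
time: 23.87
tcp_pos: [0.5602, -0.2058, 0.2236]
eef_rot: [-1.905, -2.496, 0.0]
ft_force: [0.3, -0.7, -0.3]
width: 0.0301
w16 23.8667 [ 0.5602 -0.2058  0.2236] [-1.9050e+00 -2.4964e+00  3.0000e-04]
```

View pics/w16.png

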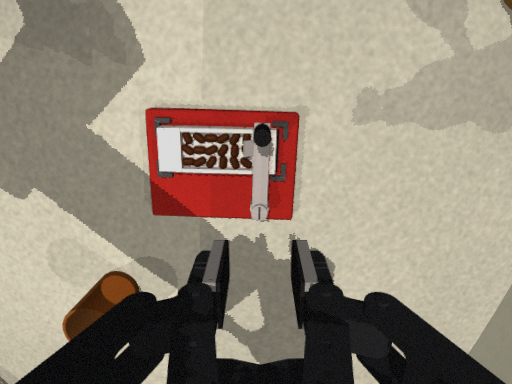

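View pics/t2.png

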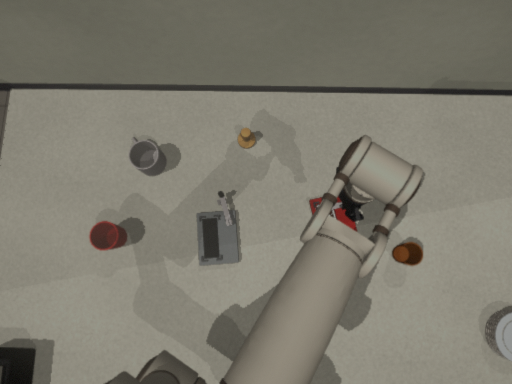

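The slide lies between the stops ((157,127)–(277,174)) with the red clip square across its end: post (262,135), screw (260,212). The top view shows the grey clip clear and the other objects unmoved. Checking the numbers.

Run:
```python
from h import *
d=np.load("w16.npz");p=d["p"];pose=(d["pos"],d["rot"]);a=.2285
cv2.imwrite("pics/w16c.png",cv2.resize(p[95:230,135:310],None,fx=4,fy=4,interpolation=cv2.INTER_CUBIC)[:,:,::-1])
```

```text
(no output)
```

View pics/w16c.png

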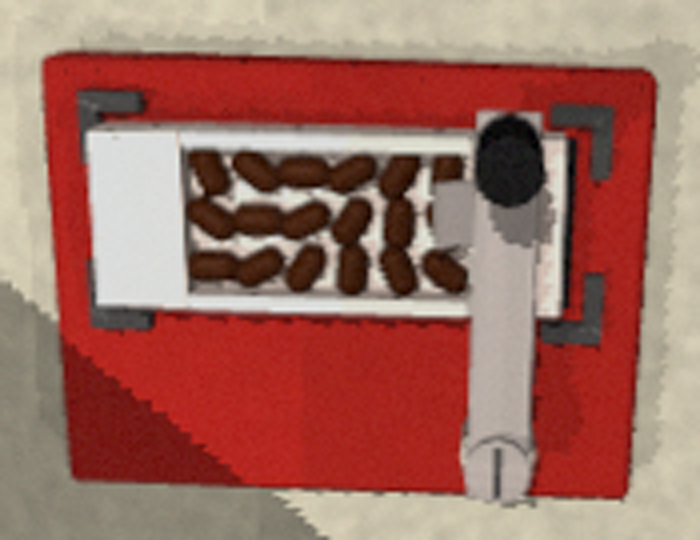

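Run:
```python
from h import *
d=np.load("w16.npz");pose=(d["pos"],d["rot"]);a=.2285
R=np.array([[np.cos(a),-np.sin(a)],[np.sin(a),np.cos(a)]]);f=lambda x:np.array(x)/4+[135,95]
def loc(px,z): return (cast("wrist",f(px),z,pose)[:,:2]*1000-[518,-208.5])@R
s=loc([[88,131],[568,138],[560,318],[98,305]],.036);print("slide",np.round(s,1).tolist(),s.mean(0))
print("stops inner",np.round(loc([[97,112],[594,123]],.025),1).tolist())
t=loc([[510,172]],.081)[0];q=loc([[498,474]],.048)[0];
print("post",t,"screw",q,"angle",np.arctan2(*(t-q)[::-1]),np.arctan2(*(t-[42,-60])[::-1]))
l=loc([[505,130],[503,435]],.044);print(l,np.arctan2(*(l[0]-l[1])[::-1]))
```

```text
slide [[-62.5, 22.5], [56.9, 24.9], [57.3, -21.6], [-62.4, -22.6]] [-2.67442698  0.81034604]
stops inner [[-63.3, 25.7], [63.9, 27.3]]
post [42.27610969 24.18152231] screw [ 42.87134883 -60.62922588] angle 1.577814651491107 1.5675164063490785
[[ 41.15917387  27.48082176]
 [ 43.80008793 -51.33144872]] 1.6042927133734475
```

```bash
python3 -c "
from plant import *
s=state();print(s['time'],abs(s['dq']).max(),s['ft_force']);print(job_done())"
```

```text
24.0167 0.0046777634192030244 [-0.49764054  0.09776524 -0.28950968]
the job is handed in; nothing more can be done
None
```

The slide is now clipped in the red stand, and I handed the job in at about 24 s of the 72 s allowed. `job_done` gives no verdict, so the points below are my own measurements.

- **Grey clip:** I swung it clear with the fingers loosely round its post, to roughly 0.1–0.2 rad. I estimated that from the tool path, and the camera showed it well clear. The slide stayed home in the grey bay.
- **Slide:** It was gripped across its middle and lowered until it touched the red bay floor, with about 5 N on the wrist. I then released it and measured it at (-0.7, +0.8) mm from the bay centre.
- **Red clip:** I pushed it to its end stop, and it now reads about 1.57 rad by the post and screw. A rougher reading along the arm's edge gave 1.60. The toe moved the slide slightly, so it now lies at about (-2.7, +0.8) mm, within the 7 mm limit and square to the bay.
- **Last look:** The top view showed the other objects where they started, though I compared them by eye only. The gripper was about 0.2 m up and still, touching nothing.
- **Not checked:** The clip's pressing force on the slide could not be measured directly. I inferred it from the toe having ridden up onto the slide's end.

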